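# Take the filter module off its keyhole stand

## Robot

A 6-joint arm with a two-finger parallel gripper is mounted at the origin on the work surface. World frame = base frame: x ahead of the robot, y to its left, z up, the work surface at z = 0. Lengths are in m, angles in rad, forces in N, time in s.
With the tool pointing down it reaches from about 0.35 to 0.975 m from the base axis. Payload 4.9 kg.
Tool frame: the origin (TCP) lies at the very end of the fingers, on their centre line; the grasp point (between the pads) lies 19 mm behind it; z points along the fingers, y is the line along which they close (so a half turn about z gives the same grasp; the last joint's range is limited). The gripper opens to 85 mm and grips with 20 to 120 N. Pads are 22 mm wide; open, the fingers measure 114 mm over their backs; the gripper's body (76 mm by 85 mm) begins 54 mm behind the grasp point. The pads swing forward as they close: fully open they stand 13 mm farther back than shut.
Start: joints at [-1.225, 0.053, 1.613, -0, 1.476, -0.119], TCP at [0.28, -0.559, 0.231] pointing down, gripper open.
Joint ranges: [-3.01, 3.01], [-1.01, 2.22], [0.06, 2.58], [-1.02, 4.17], [0.09, 2.62], [-3.14, 3.14]. Speed limits (rad/s): [2.57, 2.57, 3.14, 3.14, 3.14, 3.14].

## Interface

Orientations are given as a unit quaternion [w, x, y, z].
In Python, from plant import state, optics, ticket, nets gives the robot as it stands. The module is installed in compiled form; this text tells all that it offers.
- The arm moves only by the shell command python3 -m inch 'ROWS' [OPENING]. ROWS is JSON, a list of rows, each an object of numbers: "dx", "dy", "dz": the shift along the tool's x, y, z as a fraction of full scale; "rx", "ry", "rz": the turn, a rotation vector about the tool's x, y, z as a fraction of full scale. In form: [{"dx": .., "dy": .., "dz": .., "rx": .., "ry": .., "rz": ..}, ...]. A call has 1 to 5 rows; each row is the pose to reach, as a shift and turn from the pose commanded when the call began, along the tool's axes at that moment; what a row does not reach only later rows make up. Full scale, the value 1, is 0.8 m for a shift and 1.5 rad for a turn. A row lasts 1/10 s, in which the tool goes at most 50 mm and 8.59 degrees, less where a joint would pass 70% of its speed; a pose out of reach is approached as far as the arm can. A call with a number of a shift or a turn outside -1 to 1 is refused whole. A call with a gripper value outside its range is refused whole. OPENING is the opening, from -1 (shut) to 1 (fully open), set as the call begins (- or left out, the last holds). The fingers move at their own pace and stop on an object; the grip force is fixed at half the most. Time passes only in rows, so rows that repeat a pose let the fingers close. It gives the time, the measured TCP pose, the force, the opening and the grip force at its end, in the units of the state.
- state(): the state, without advancing time (a new reading comes with each control period).
- optics.grab_frame(name): name is "scene" or "top" or "wrist"; returns the picture (420x560x3 uint8, red, green, blue); there is no depth.
- optics.camera_info(name): a dict with "fx", "fy", "cx", "cy" (pixels), "R" (3x3) and "t" (3): a world point X has camera coordinates R X + t. Camera axes: x right, y down, z forward; pixel columns grow to the right and rows downward; lengths in m; the calibration is good to about 2 mm. The wrist camera is an equidistant fisheye: a pixel r from the principal point sees the ray r / f radians off the axis. A picture is of the moment at which its call begins: read the wrist's pose just before it. camera_info takes no time and is no camera call; for the wrist camera it gives the pose at the moment of the call.
- ticket.job_done(): hands the job in; it is judged then, once.
Trained networks look in the newest picture that a camera, given by its name, has taken for a name from the list of things; names that differ only in an ending like _2 or _b are one class to them, and where a whole thing is asked for, a point or a joint stands for the part that bears it (a point fixed in the world has none). Each returns a list of dicts, best first, with "confidence" (0 to 1); they miss things now and then, are a little off and sometimes report something else, mostly with a low value. They report only what shows in the picture. A call takes as long as a camera call.
- nets.boxes_of(camera, name): "bbox" ([centre column, centre row, width, height] in pixels, round what is visible of it).
- nets.outline_of(camera, name): "pixels" (420x560 bool, what is visible of it) and "bbox" ([centre column, centre row, width, height] in pixels, round what is visible of it).
The state is a dict: "time": time; "joint_pos": joint angles; "joint_vel": joint speeds; "joint_efforts": joint torques, N m; "tool_pos": TCP position; "tool_rot": TCP orientation; "contact_force": force on the tool from outside, world axes, zero at the start; "ft_torque": the same for the moment, N m; "gripper_width": opening from 0.0 (shut) to 1.0 (fully open); "grasp_force": force on a finger pad.
Only numpy, scipy, OpenCV 4.12 (cv2) and the standard library are available. Lean on these libraries where they do the work, as an engineer would, in place of code of your own. Each camera call takes 0.05 s, during which the arm holds its last target. There are 200 camera calls.

## Task

Two modules hang by keyhole slots on headed studs of blue upright stands. Take down the one with the wide box-shaped brass body: lift it until the round part of its keyhole is over the stud head, pull it straight off the stud, and set it down (no dropping) standing upright on the floor of the grey tray, then let go. Leave the module with the round drum body hanging where it is.

Things in the scene. Friction and masses are not known exactly. Their poses are not given: they have to be found in the camera images.
- box_module_grip (a point): Centre of the target module's grip post (aluminium, 24 x 24 mm, 50 mm tall, free on all sides). It is 151 mm above the module's flat underside, 18 mm in front of its back plate's rear face. Plate 90 wide, 126 high, 6 thick; brass box body at its foot 84 wide, 42 deep, 40 high. Stands by itself on its 90 x 48 mm foot. x out of the module's front, away from the stand; z up. 0.3 kg, balanced under the post.
- stand_a_stud (a point): Stud of the fixed blue stand (panel 110 wide, 134 high) holding the box module: where its axis leaves the panel, 120 mm up; x out along the stud, z up. Shank 8 mm; head 20 mm across, 8.5 to 13.5 mm out. Module's keyhole: 40 mm round hole, 13 mm slot above. Hung, the post centre is 47 mm above this point, 19 mm out. Raised 38 mm (+-8) the hole is over the head; pulled 14 mm or more along x it is off.
- drum_module_grip (a point): Bystander module on the other, identical stand: same plate, keyhole and post, but its brass body is a smaller upright round drum, 42 mm in diameter and 40 mm high. The point is the centre of its grip post, axes as for the box module. To be left hanging.
- tray_in (a point): Shallow open grey tray fixed to the bench, 140 x 200 mm outside, 20 mm high, walls 4 mm. The point is the centre of its inner floor, about 4 mm above the bench; x along its short side, y along its long side, z up.

How it is judged:
By the outcome, as a careful person would: the job done as asked, in the order asked, and still so for the second after the job is handed in, with the robot touching nothing.
It also fails if it takes over 40 s, if anything falls off the work surface, if the arm or the gripper's body presses on something with over 40 N, if the wrist force passes 120 N, or if a joint passes its speed limit or range.

## Working session

There is one attempt and no reset: what is moved stays moved. The work goes in short steps, Python scripts to look and compute and a shell command to move; the robot and the scene stay as the last step left them, time stands still between calls to the robot, and variables do not carry over. Pictures are saved under pics/ and viewed, at most 10 in all, crops included, and the job is handed in when it is done.

```bash
mkdir -p pics
python3 - <<'E'
from plant import state, optics, ticket, nets
import cv2,numpy as np
s=state();print(s)
for c in("scene","top"):
    im=optics.grab_frame(c);cv2.imwrite(f"pics/{c}0.png",im[:,:,::-1])
    k=optics.camera_info(c);print(c,k)
    for n in("box_module_grip","drum_module_grip","stand_a_stud","tray_in"):
        print(n,[(round(d["confidence"],2),np.round(d["bbox"]).tolist()) for d in nets.boxes_of(c,n)][:4])
E
```

```text
{'time': 0.0, 'joint_pos': array([-1.22500643e+00,  5.33545096e-02,  1.61431589e+00,  2.53815535e-05,
        1.47595320e+00, -1.19007316e-01]), 'joint_vel': array([-0.00075415, -0.00115909, -0.00020141, -0.0001488 ,  0.00058925,
        0.00157861]), 'joint_efforts': array([-2.74629499e-03, -3.93690312e+01, -3.70174670e+01, -2.04203338e-04,
        7.12171241e-03,  4.56945884e-06]), 'tool_pos': array([ 0.27994243, -0.55810782,  0.23005138]), 'tool_rot': array([-1.01037908e-03,  9.73116544e-01,  2.30311008e-01, -1.02347587e-04]), 'contact_force': array([-0.2329886 ,  0.26737442, -1.06523694]), 'ft_torque': array([ 0.04287257, -0.01790222, -0.01126624]), 'grasp_force': 0.0, 'gripper_width': 1.0026871940614972}
scene {'fx': 426.2564070230664, 'fy': 426.2564070230664, 'cx': 275.03131361295124, 'cy': 205.19205670345784, 'R': array([[ 0.145051  ,  0.98941808,  0.00347417],
       [ 0.86459415, -0.12504268, -0.48666342],
       [-0.48107917,  0.07359476, -0.87358265]]), 't': array([-0.0917331 , -0.42398162,  1.00743014])}
box_module_grip [(0.72, [357.0, 142.0, 66.0, 84.0]), (0.37, [268.0, 293.0, 137.0, 96.0])]
drum_module_grip [(0.74, [167.0, 181.0, 68.0, 77.0])]
stand_a_stud [(0.79, [351.0, 153.0, 83.0, 69.0])]
tray_in [(0.83, [269.0, 293.0, 134.0, 102.0])]
top {'fx': 517.5444504035399, 'fy': 517.5444504035399, 'cx': 280.3353485142207, 'cy': 209.34190496498985, 'R': array([[ 0.01520997, -0.9997905 ,  0.01369714],
       [-0.99810015, -0.01599939, -0.05949881],
       [ 0.05970549, -0.01276614, -0.9981344 ]]), 't': array([-0.01839177,  0.53677903,  1.04624262])}
box_module_grip [(0.61, [187.0, 248.0, 59.0, 31.0])]
drum_module_grip [(0.58, [288.0, 156.0, 108.0, 77.0])]
stand_a_stud [(0.64, [190.0, 273.0, 69.0, 69.0])]
tray_in [(0.71, [287.0, 156.0, 101.0, 76.0])]
```

Run:
```python
import cv2,numpy as np
a=cv2.imread("pics/scene0.png");b=cv2.imread("pics/top0.png")
cv2.imwrite("pics/sc.png",cv2.resize(a[70:350,90:440],None,fx=2.1,fy=2.1,interpolation=2))
cv2.imwrite("pics/tp.png",cv2.resize(b[80:360,100:450],None,fx=2.1,fy=2.1,interpolation=2))
```

```text
(no output)
```

View pics/sc.png

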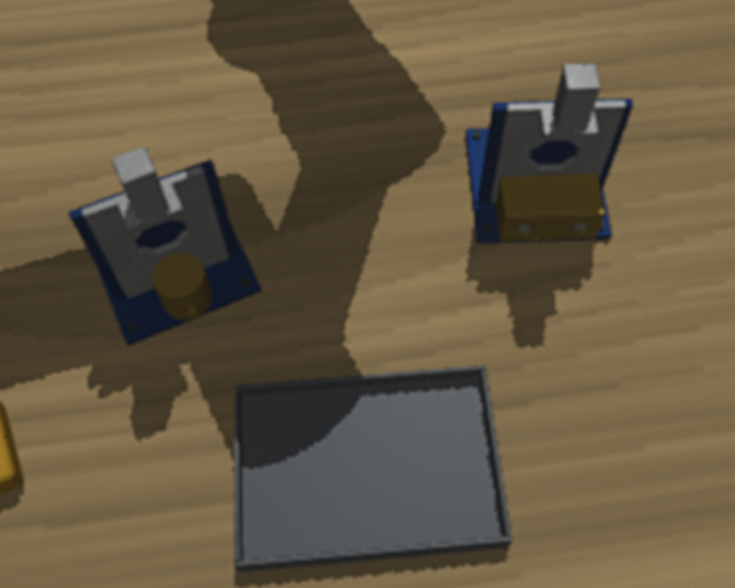

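View pics/tp.png

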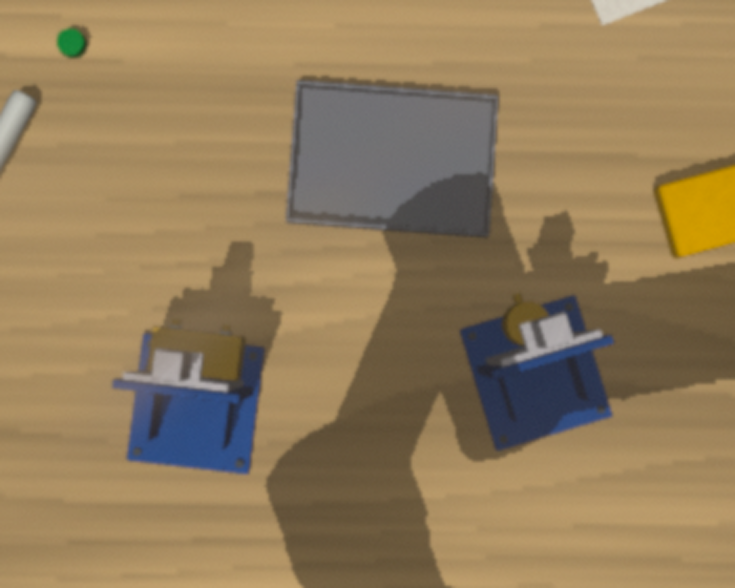

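The scene picture shows the box module at the upper right, with its post top near full-image pixel (367,107). The drum is at the left and the tray is low centre. In the top picture the box module is at the left, with its post top near (180,253), and the tray is at the upper centre with its short side along x. Next I compute poses.

```bash
cat > h.py <<'E'
from plant import state, optics, ticket, nets
import cv2,numpy as np
from scipy.spatial.transform import Rotation as Rot
def ray(k,p,fish=False):
    x=np.array([(p[0]-k["cx"])/k["fx"],(p[1]-k["cy"])/k["fy"]])
    if fish:
        r=np.linalg.norm(x); d=np.r_[x/r*np.sin(r),np.cos(r)]
    else: d=np.r_[x,1]
    return -k["R"].T@k["t"], k["R"].T@d
def onz(k,p,z,fish=False):
    c,d=ray(k,p,fish); return c+d*(z-c[2])/d[2]
def proj(k,X,fish=False):
    p=k["R"]@X+k["t"]
    if fish:
        n=np.hypot(*p[:2]); th=np.arctan2(n,p[2]); q=p[:2]/n*th
    else: q=p[:2]/p[2]
    return np.array([q[0]*k["fx"]+k["cx"],q[1]*k["fy"]+k["cy"]])
def tool():
    s=state(); return s["tool_pos"],Rot.from_quat(np.roll(s["tool_rot"],-1)).as_matrix()
def go(p,yaw):  # shift/turn fractions to TCP p, tool down with tool x at yaw
    t,R=tool(); G=Rot.from_euler("z",yaw).as_matrix()@np.diag([1,-1,-1.])
    print("shift",np.round(R.T@(np.array(p)-t)/.8,4),"turn",np.round(Rot.from_matrix(R.T@G).as_rotvec()/1.5,4))
E
python3 - <<'E'
from h import *
np.set_printoptions(precision=4,suppress=True)
T=optics.camera_info("top");S=optics.camera_info("scene")
t=lambda x,y:(100+x/2.1,80+y/2.1); s=lambda x,y:(90+x/2.1,70+y/2.1)
print("post",onz(T,t(168,364),.192),onz(S,s(581,78),.192))
A=[onz(T,t(*p),.02) for p in((299,78),(498,93),(489,236),(289,222))]
B=[onz(S,s(*p),.02) for p in((238,388),(486,370),(508,542),(238,566))]
print("tray",np.mean(A,0),np.mean(B,0)); print(np.array(A),np.array(B))
for a,b,z in(((125,375),(228,388),.142),((130,461),(249,472),.005)):
    a,b=onz(T,t(*a),z),onz(T,t(*b),z); d=a-b; print("yaw",np.arctan2(d[1],d[0])-np.pi/2,np.linalg.norm(d),a,b)
E
```

```text
post [0.4489 0.1616 0.192 ] [0.4535 0.1632 0.192 ]
tray [ 0.6496 -0.0231  0.02  ] [ 0.6541 -0.0189  0.02  ]
[[ 0.7262  0.0713  0.02  ]
 [ 0.7149 -0.1248  0.02  ]
 [ 0.5734 -0.1172  0.02  ]
 [ 0.5838  0.0783  0.02  ]] [[ 0.58   -0.1118  0.02  ]
 [ 0.5929  0.0839  0.02  ]
 [ 0.7274  0.073   0.02  ]
 [ 0.7162 -0.1206  0.02  ]]
yaw -0.11049878973943783 0.08857797551411563 [0.4376 0.2069 0.142 ] [0.4278 0.1188 0.142 ]
yaw -0.07788297228495655 0.11637097118067219 [0.3489 0.2294 0.005 ] [0.3399 0.1134 0.005 ]
```

```bash
python3 -c "
from h import *
go([.451,.162,.27],-.09)"
```

```text
shift [ 0.5947 -0.7096 -0.0484] turn [-0.     -0.      0.3699]
```

```bash
python3 -m inch '[{"dx":0,"dy":0,"dz":-0.05},{"dx":0.5947,"dy":-0.7096,"dz":-0.05,"rz":0.37},{"dx":0.5947,"dy":-0.7096,"dz":-0.05,"rz":0.37},{"dx":0.5947,"dy":-0.7096,"dz":-0.05,"rz":0.37},{"dx":0.5947,"dy":-0.7096,"dz":-0.05,"rz":0.37}]' 1; python3 -c "
from h import *
go([.451,.162,.27],-.09)"
```

```text
shift [ 0.5947 -0.7096 -0.0484] turn [-0.     -0.      0.3699]validation failed for argument at $[0]...
```

```bash
python3 -m inch '[{"dx":0,"dy":0,"dz":-0.05,"rx":0,"ry":0,"rz":0},{"dx":0.595,"dy":-0.71,"dz":-0.05,"rx":0,"ry":0,"rz":0.37},{"dx":0.595,"dy":-0.71,"dz":-0.05,"rx":0,"ry":0,"rz":0.37},{"dx":0.595,"dy":-0.71,"dz":-0.05,"rx":0,"ry":0,"rz":0.37},{"dx":0.595,"dy":-0.71,"dz":-0.05,"rx":0,"ry":0,"rz":0.37}]' 1; python3 -c "
from h import *
go([.451,.162,.27],-.09)"
```

```text
time: 1.0
tool_pos: [0.3264, -0.3624, 0.2714]
tool_rot: [0.0, 0.999, -0.048, 0.0]
contact_force: [1.0, 0.1, 0.2]
gripper_width: 0.996
grasp_force: 0.0
shift [ 0.0922 -0.6674  0.0017] turn [ 0.0001 -0.0004 -0.0041]
```

```bash
R='see typed rows'; python3 -m inch '[{"dx":0.092,"dy":-0.667,"dz":0,"rx":0,"ry":0,"rz":0},{"dx":0.092,"dy":-0.667,"dz":0,"rx":0,"ry":0,"rz":0},{"dx":0.092,"dy":-0.667,"dz":0,"rx":0,"ry":0,"rz":0},{"dx":0.092,"dy":-0.667,"dz":0,"rx":0,"ry":0,"rz":0},{"dx":0.092,"dy":-0.667,"dz":0,"rx":0,"ry":0,"rz":0}]'; python3 -c "
from h import *
go([.451,.162,.27],-.09)"
```

```text
time: 1.5
tool_pos: [0.3826, -0.1187, 0.2717]
tool_rot: [0.0, 0.999, -0.045, 0.001]
contact_force: [1.6, -0.3, 0.1]
gripper_width: 0.997
grasp_force: 0.0
shift [ 0.0533 -0.3572  0.002 ] turn [ 0.0003 -0.001  -0.0006]
```

```bash
python3 -m inch '[{"dx":0.053,"dy":-0.35,"dz":0,"rx":0,"ry":0,"rz":0},{"dx":0.053,"dy":-0.35,"dz":0,"rx":0,"ry":0,"rz":0},{"dx":0.053,"dy":-0.35,"dz":0,"rx":0,"ry":0,"rz":0},{"dx":0.053,"dy":-0.35,"dz":0,"rx":0,"ry":0,"rz":0},{"dx":0.053,"dy":-0.35,"dz":0,"rx":0,"ry":0,"rz":0}]'; python3 -m inch '[{"dx":0,"dy":0,"dz":0,"rx":0,"ry":0,"rz":0},{"dx":0,"dy":0,"dz":0,"rx":0,"ry":0,"rz":0},{"dx":0,"dy":0,"dz":0,"rx":0,"ry":0,"rz":0}]'
python3 - <<'E'
from h import *
go([.451,.162,.27],-.09)
k=optics.camera_info("wrist");im=optics.grab_frame("wrist")
cv2.imwrite("pics/w1.png",im[:,:,::-1])
print(k["fx"],-k["R"].T@k["t"])
p=proj(k,np.array([.451,.162,.192]),1);print("expected post top",p)
for n in("box_module_grip","stand_a_stud"):print(n,[(round(d["confidence"],2),np.round(d["bbox"]).tolist()) for d in nets.boxes_of("wrist",n)][:3])
E
```

```text
time: 2.0
tool_pos: [0.4422, 0.1246, 0.2718]
tool_rot: [-0.0, 0.999, -0.045, 0.001]
contact_force: [0.9, -0.3, 0.2]
gripper_width: 1.003
grasp_force: 0.0
time: 2.3
tool_pos: [0.4421, 0.1216, 0.2713]
tool_rot: [0.0, 0.999, -0.046, -0.0]
contact_force: [0.5, 0.7, 0.5]
gripper_width: 0.997
grasp_force: 0.0
shift [ 0.0065 -0.0513  0.0016] turn [ 0.0003  0.     -0.0008]
325.19226210127806 [0.520883   0.11410631 0.41419687]
expected post top [224.96795752 207.57221263]
box_module_grip [(0.79, [235.0, 183.0, 98.0, 88.0])]
stand_a_stud [(0.97, [238.0, 196.0, 121.0, 96.0])]
```

View pics/w1.png

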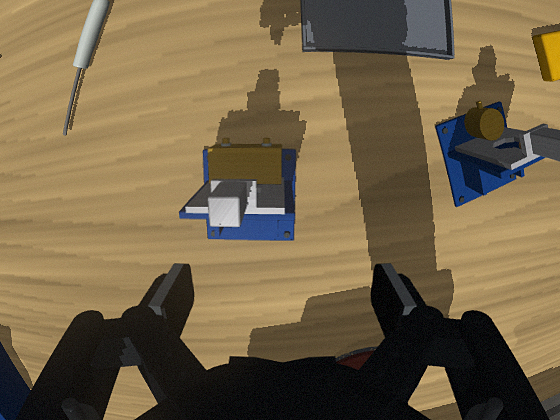

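The wrist picture shows the post's white top face centred near (223,211), about 3 px from where I predicted it. I'll measure it and the yaw from an enlarged crop.

Run:
```python
import cv2
a=cv2.imread("pics/w1.png");cv2.imwrite("pics/w1c.png",cv2.resize(a[135:250,170:310],None,fx=5,fy=5,interpolation=2))
```

```text
(no output)
```

View pics/w1c.png

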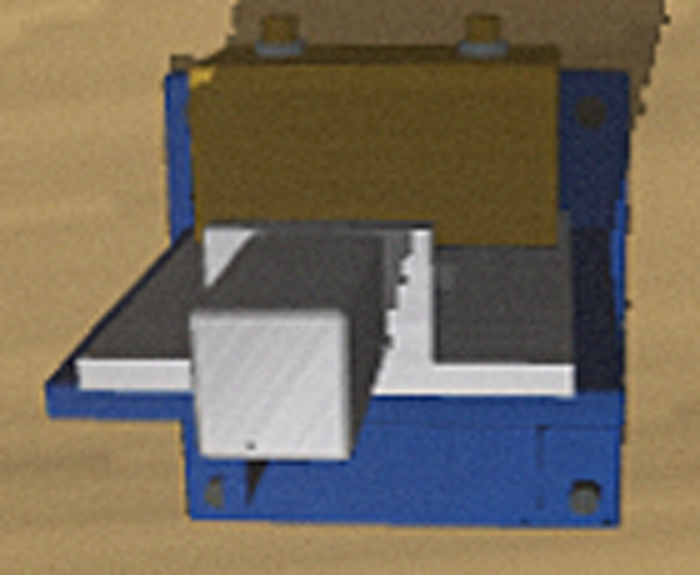

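Run:
```python
from h import *
np.set_printoptions(precision=4,suppress=True)
k=optics.camera_info("wrist");w=lambda p,z:onz(k,(170+p[0]/5,135+p[1]/5),z,1)
q=[w(p,.192) for p in((191,310),(346,310),(351,458),(199,459))]
print("post",np.mean(q,0))
for a,b,z in((q[0],q[1],0),(q[3],q[2],0),((78,360),(574,366),.142),((78,390),(574,396),.142),((47,415),(622,425),.134),((190,518),(618,525),.005)):
    if z: a,b=w(a,z),w(b,z)
    d=a-b;print(np.arctan2(d[1],d[0])-np.pi/2,np.linalg.norm(d),(a+b)/2)
```

```text
post [0.4478 0.1625 0.192 ]
-0.09581685503560022 0.02284255924655715 [0.4592 0.1613 0.192 ]
-0.07750357151229581 0.023110565479460745 [0.4363 0.1638 0.192 ]
-0.10450853702180618 0.09008229492310521 [0.4347 0.164  0.142 ]
-0.10269897463677213 0.09065752605099434 [0.4291 0.1648 0.142 ]
-0.1067903768727263 0.10895952426860812 [0.4209 0.1658 0.134 ]
-0.10313037363201238 0.11950581452832089 [0.3433 0.1737 0.005 ]
```

```bash
python3 -c "
from h import *
go([.448,.1625,.152],-.103)"
```

```text
shift [ 0.0023 -0.0523  0.1493] turn [ 0.     -0.0003  0.0068]
```

```bash
python3 -m inch '[{"dx":0.0023,"dy":-0.0523,"dz":0,"rx":0,"ry":0,"rz":0.007},{"dx":0.0023,"dy":-0.0523,"dz":0.04,"rx":0,"ry":0,"rz":0.007},{"dx":0.0023,"dy":-0.0523,"dz":0.08,"rx":0,"ry":0,"rz":0.007},{"dx":0.0023,"dy":-0.0523,"dz":0.12,"rx":0,"ry":0,"rz":0.007},{"dx":0.0023,"dy":-0.0523,"dz":0.14,"rx":0,"ry":0,"rz":0.007}]' 1; python3 -c "
from h import *
go([.448,.1625,.152],-.103)"
```

```text
time: 2.95
tool_pos: [0.4462, 0.1624, 0.1561]
tool_rot: [0.001, 0.999, -0.051, -0.002]
contact_force: [-0.4, -0.5, 0.8]
gripper_width: 0.996
grasp_force: 0.0
shift [ 0.0022 -0.0004  0.0051] turn [0.0009 0.0027 0.0001]
```

```bash
python3 -m inch '[{"dx":0.001,"dy":0,"dz":0.007,"rx":0,"ry":0,"rz":0},{"dx":0.001,"dy":0,"dz":0.007,"rx":0,"ry":0,"rz":0},{"dx":0.001,"dy":0,"dz":0.007,"rx":0,"ry":0,"rz":0}]' 1
python3 - <<'E'
from h import *
go([.448,.1625,.152],-.103)
im=optics.grab_frame("wrist");cv2.imwrite("pics/w2.png",im[:,:,::-1])
im=optics.grab_frame("scene");cv2.imwrite("pics/s2.png",im[:,:,::-1])
a=cv2.imread("pics/w2.png")[100:400,80:480];b=cv2.imread("pics/s2.png")[50:350,100:500]
cv2.imwrite("pics/c2.png",np.hstack([a,b]))
E
```

```text
time: 3.25
tool_pos: [0.4495, 0.1634, 0.1552]
tool_rot: [-0.0, 0.999, -0.051, 0.001]
contact_force: [-0.0, -0.7, 0.6]
gripper_width: 1.0
grasp_force: 0.0
shift [-0.0018  0.0013  0.0039] turn [-0.0005 -0.0015  0.0008]
```

View pics/c2.png

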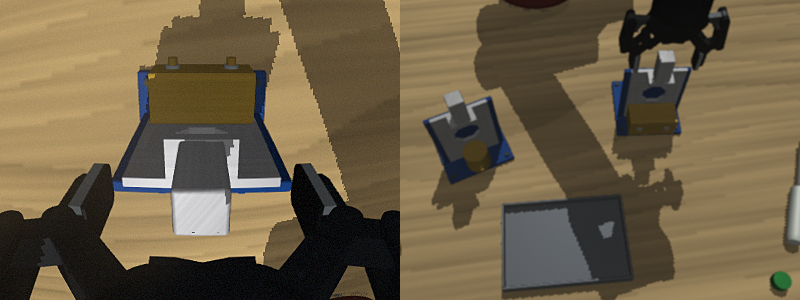

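The wrist view shows the post centred between the open fingers at crop column 202, with fingers at 112 and 292. The fingers are above the plate, so I close.

```bash
python3 -m inch '[{"dx":0,"dy":0,"dz":0.002,"rx":0,"ry":0,"rz":0},{"dx":0,"dy":0,"dz":0.002,"rx":0,"ry":0,"rz":0},{"dx":0,"dy":0,"dz":0.002,"rx":0,"ry":0,"rz":0},{"dx":0,"dy":0,"dz":0.002,"rx":0,"ry":0,"rz":0},{"dx":0,"dy":0,"dz":0.002,"rx":0,"ry":0,"rz":0}]' -1; python3 -m inch '[{"dx":0,"dy":0,"dz":0,"rx":0,"ry":0,"rz":0},{"dx":0,"dy":0,"dz":0,"rx":0,"ry":0,"rz":0},{"dx":0,"dy":0,"dz":0,"rx":0,"ry":0,"rz":0},{"dx":0,"dy":0,"dz":0,"rx":0,"ry":0,"rz":0}]'; python3 -c "
from h import *
print(state()['tool_pos'])"
```

```text
time: 3.85
tool_pos: [0.4487, 0.1638, 0.1523]
tool_rot: [-0.0, 0.999, -0.05, 0.0]
contact_force: [0.2, -0.9, 1.5]
gripper_width: 0.272
grasp_force: 60.2
time: 4.25
tool_pos: [0.4487, 0.1638, 0.1523]
tool_rot: [-0.0, 0.999, -0.05, 0.0]
contact_force: [0.4, 0.3, 1.2]
gripper_width: 0.277
grasp_force: 60.2
[0.4486561  0.16377243 0.15225751]
```

```bash
python3 -m inch '[{"dx":0,"dy":0,"dz":-0.012,"rx":0,"ry":0,"rz":0},{"dx":0,"dy":0,"dz":-0.024,"rx":0,"ry":0,"rz":0},{"dx":0,"dy":0,"dz":-0.036,"rx":0,"ry":0,"rz":0},{"dx":0,"dy":0,"dz":-0.0475,"rx":0,"ry":0,"rz":0},{"dx":0,"dy":0,"dz":-0.0475,"rx":0,"ry":0,"rz":0}]'; python3 -m inch '[{"dx":0,"dy":0,"dz":0,"rx":0,"ry":0,"rz":0},{"dx":0,"dy":0,"dz":0,"rx":0,"ry":0,"rz":0}]'
python3 - <<'E'
from h import *
go([.4487,.1638,.1903],-.103)
im=optics.grab_frame("scene");cv2.imwrite("pics/s3.png",im[:,:,::-1])
a=cv2.imread("pics/s3.png")[60:210,280:480]
cv2.imwrite("pics/c3.png",cv2.resize(a,None,fx=4,fy=4,interpolation=2))
E
```

```text
time: 4.75
tool_pos: [0.4492, 0.164, 0.1922]
tool_rot: [-0.0, 0.999, -0.05, 0.001]
contact_force: [0.6, 0.2, -3.2]
gripper_width: 0.272
grasp_force: 59.7
time: 4.95
tool_pos: [0.4484, 0.1637, 0.1897]
tool_rot: [0.0, 0.999, -0.05, -0.0]
contact_force: [0.5, -0.1, -3.2]
gripper_width: 0.279
grasp_force: 59.7
shift [ 0.0004 -0.0002 -0.0007] turn [0.0001 0.0003 0.0015]
```

View pics/c3.png

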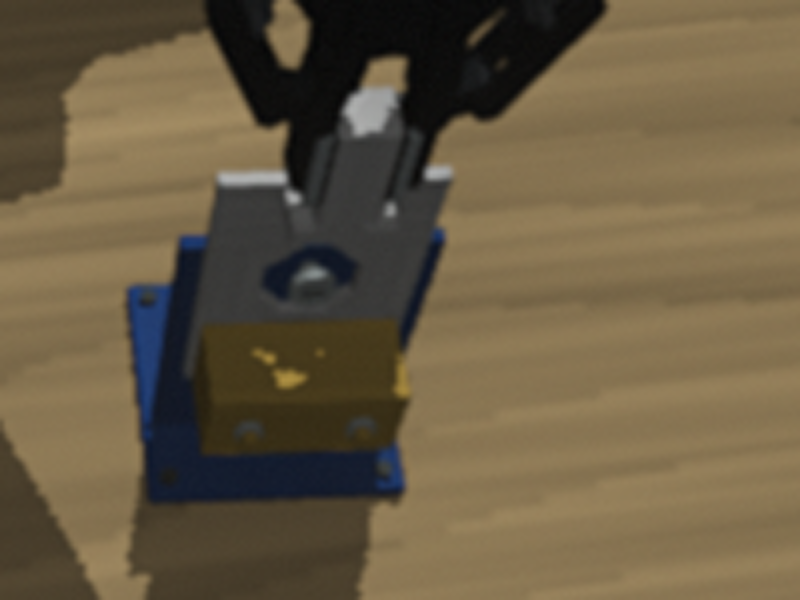

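The stud head shows inside the round hole at crop (312,280), and the wrist carries about 3 N. I pull straight out along tool x.

```bash
python3 -m inch '[{"dx":0.01,"dy":0,"dz":0,"rx":0,"ry":0,"rz":0},{"dx":0.02,"dy":0,"dz":0,"rx":0,"ry":0,"rz":0},{"dx":0.03,"dy":0,"dz":0,"rx":0,"ry":0,"rz":0},{"dx":0.045,"dy":0,"dz":0,"rx":0,"ry":0,"rz":0},{"dx":0.06,"dy":0,"dz":0,"rx":0,"ry":0,"rz":0}]'
python3 - <<'E'
from h import *
c=np.array([.652,-.021]); y=-.055
d=-.019+.0  # foot centre vs post: foot spans 0..48 from rear face, post at 18 -> foot centre +6
p=c-.006*np.array([np.cos(y),np.sin(y)])
print(p);go([*p,.1903],y)
E
```

```text
time: 5.5
tool_pos: [0.4974, 0.1587, 0.19]
tool_rot: [0.0, 0.999, -0.05, -0.0]
contact_force: [0.0, 0.2, -3.0]
gripper_width: 0.276
grasp_force: 59.6
[ 0.64600907 -0.02067017]
shift [ 0.2074  0.2044 -0.0005] turn [ 0.      0.0001 -0.0306]
```

```bash
python3 -m inch '[{"dx":0.03,"dy":0.02,"dz":0,"rx":0,"ry":0,"rz":0},{"dx":0.06,"dy":0.055,"dz":0,"rx":0,"ry":0,"rz":-0.006},{"dx":0.095,"dy":0.09,"dz":0,"rx":0,"ry":0,"rz":-0.012},{"dx":0.13,"dy":0.125,"dz":0,"rx":0,"ry":0,"rz":-0.02},{"dx":0.16,"dy":0.155,"dz":0,"rx":0,"ry":0,"rz":-0.03}]'; python3 -m inch '[{"dx":0.025,"dy":0.025,"dz":0,"rx":0,"ry":0,"rz":0},{"dx":0.04,"dy":0.042,"dz":0,"rx":0,"ry":0,"rz":0},{"dx":0.048,"dy":0.05,"dz":0,"rx":0,"ry":0,"rz":0},{"dx":0.048,"dy":0.05,"dz":0,"rx":0,"ry":0,"rz":0},{"dx":0.048,"dy":0.05,"dz":0,"rx":0,"ry":0,"rz":0}]'
python3 - <<'E'
from h import *
go([.646,-.0207,.1415],-.055)
for c in("scene","top","wrist"):cv2.imwrite(f"pics/{c}4.png",optics.grab_frame(c)[:,:,::-1])
cv2.imwrite("pics/c4.png",np.hstack([cv2.imread("pics/scene4.png")[90:390,150:450],cv2.imread("pics/wrist4.png")[0:300,80:480]]))
E
```

```text
time: 6.0
tool_pos: [0.613, 0.0206, 0.1898]
tool_rot: [0.0, 1.0, -0.028, 0.0]
contact_force: [0.6, 0.5, -3.4]
gripper_width: 0.275
grasp_force: 59.8
time: 6.5
tool_pos: [0.6468, -0.0186, 0.1898]
tool_rot: [-0.0, 1.0, -0.028, -0.0]
contact_force: [0.9, -0.7, -2.8]
gripper_width: 0.277
grasp_force: 59.8
shift [-0.0008  0.0027  0.0604] turn [-0.0004  0.0007 -0.    ]
```

View pics/c4.png

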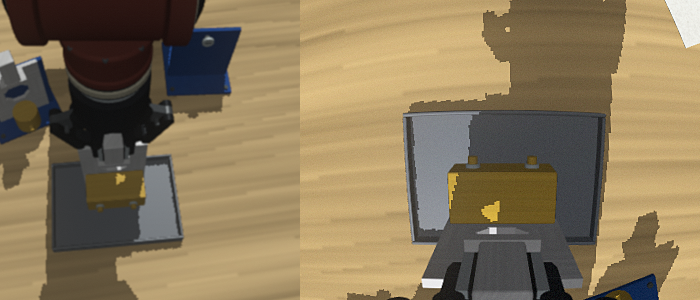

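The module hangs centred over the tray, clear of every wall, and the stud is bare. I descend, slowing near the floor.

```bash
python3 -m inch '[{"dx":0,"dy":0.002,"dz":0.015,"rx":0,"ry":0,"rz":0},{"dx":0,"dy":0.002,"dz":0.03,"rx":0,"ry":0,"rz":0},{"dx":0,"dy":0.002,"dz":0.045,"rx":0,"ry":0,"rz":0},{"dx":0,"dy":0.002,"dz":0.054,"rx":0,"ry":0,"rz":0},{"dx":0,"dy":0.002,"dz":0.054,"rx":0,"ry":0,"rz":0}]'; python3 -m inch '[{"dx":0,"dy":0,"dz":0.002,"rx":0,"ry":0,"rz":0},{"dx":0,"dy":0,"dz":0.004,"rx":0,"ry":0,"rz":0},{"dx":0,"dy":0,"dz":0.006,"rx":0,"ry":0,"rz":0},{"dx":0,"dy":0,"dz":0.006,"rx":0,"ry":0,"rz":0}]'
```

```text
time: 7.15
tool_pos: [0.6458, -0.0208, 0.1441]
tool_rot: [-0.0, 1.0, -0.028, -0.002]
contact_force: [0.3, -0.4, -3.5]
gripper_width: 0.276
grasp_force: 59.8
time: 7.55
tool_pos: [0.6473, -0.021, 0.1422]
tool_rot: [0.0, 1.0, -0.028, 0.0]
contact_force: [-0.0, -0.2, -3.1]
gripper_width: 0.275
grasp_force: 59.8
```

```bash
python3 -m inch '[{"dx":0,"dy":0,"dz":0.001,"rx":0,"ry":0,"rz":0},{"dx":0,"dy":0,"dz":0.001,"rx":0,"ry":0,"rz":0},{"dx":0,"dy":0,"dz":0.001,"rx":0,"ry":0,"rz":0}]';python3 -m inch '[{"dx":0,"dy":0,"dz":0.001,"rx":0,"ry":0,"rz":0},{"dx":0,"dy":0,"dz":0.001,"rx":0,"ry":0,"rz":0},{"dx":0,"dy":0,"dz":0.001,"rx":0,"ry":0,"rz":0}]'
```

```text
time: 7.85
tool_pos: [0.6473, -0.021, 0.1414]
tool_rot: [0.0, 1.0, -0.028, 0.0]
contact_force: [-0.5, 0.8, -3.0]
gripper_width: 0.272
grasp_force: 59.8
time: 8.15
tool_pos: [0.6474, -0.021, 0.141]
tool_rot: [0.0, 1.0, -0.028, 0.0]
contact_force: [-0.6, -0.0, -1.6]
gripper_width: 0.277
grasp_force: 60.1
```

Contact is starting. One more small step should seat it.

```bash
python3 -m inch '[{"dx":0,"dy":0,"dz":0.001,"rx":0,"ry":0,"rz":0},{"dx":0,"dy":0,"dz":0.001,"rx":0,"ry":0,"rz":0},{"dx":0,"dy":0,"dz":0.001,"rx":0,"ry":0,"rz":0}]'
```

```text
time: 8.45
tool_pos: [0.6476, -0.021, 0.141]
tool_rot: [0.0, 1.0, -0.028, 0.001]
contact_force: [-2.9, 1.1, 5.9]
gripper_width: 0.276
grasp_force: 60.7
```

```bash
python3 -m inch '[{"dx":0,"dy":0,"dz":0,"rx":0,"ry":0,"rz":0},{"dx":0,"dy":0,"dz":0,"rx":0,"ry":0,"rz":0},{"dx":0,"dy":0,"dz":0,"rx":0,"ry":0,"rz":0},{"dx":0,"dy":0,"dz":0,"rx":0,"ry":0,"rz":0},{"dx":0,"dy":0,"dz":0,"rx":0,"ry":0,"rz":0}]' 1; python3 -m inch '[{"dx":0,"dy":0,"dz":-0.02,"rx":0,"ry":0,"rz":0},{"dx":0,"dy":0,"dz":-0.05,"rx":0,"ry":0,"rz":0},{"dx":0,"dy":0,"dz":-0.1,"rx":0,"ry":0,"rz":0},{"dx":0,"dy":0,"dz":-0.15,"rx":0,"ry":0,"rz":0},{"dx":0,"dy":0,"dz":-0.15,"rx":0,"ry":0,"rz":0}]'
python3 - <<'E'
from h import *
for c in("scene","wrist"):cv2.imwrite(f"pics/{c}5.png",optics.grab_frame(c)[:,:,::-1])
cv2.imwrite("pics/c5.png",np.hstack([cv2.imread("pics/scene5.png")[90:390,120:470],cv2.imread("pics/wrist5.png")[50:350,80:480]]))
E
```

```text
time: 8.95
tool_pos: [0.6471, -0.021, 0.1394]
tool_rot: [-0.0, 1.0, -0.028, -0.0]
contact_force: [0.9, 0.6, 0.1]
gripper_width: 0.999
grasp_force: 0.0
time: 9.45
tool_pos: [0.6507, -0.0215, 0.27]
tool_rot: [0.001, 1.0, -0.028, 0.007]
contact_force: [-0.1, 0.0, 0.9]
gripper_width: 0.999
grasp_force: 0.0
```

View pics/c5.png

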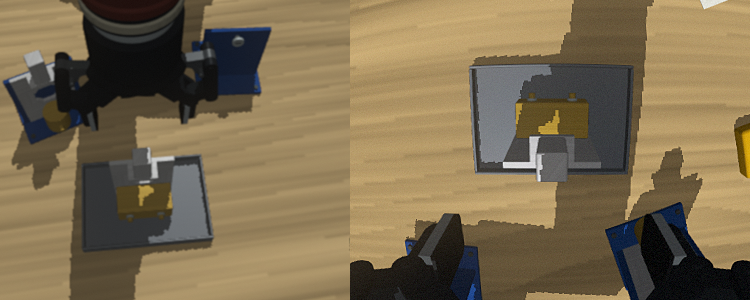

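The box module stands upright inside the tray, released, and the drum module is still hanging at the left. The gripper is clear, so I hand in.

```bash
python3 -m inch '[{"dx":0,"dy":0,"dz":0,"rx":0,"ry":0,"rz":0},{"dx":0,"dy":0,"dz":0,"rx":0,"ry":0,"rz":0},{"dx":0,"dy":0,"dz":0,"rx":0,"ry":0,"rz":0}]' && python3 -c "
from plant import ticket
print(ticket.job_done())"
```

```text
time: 9.85
tool_pos: [0.6465, -0.0209, 0.2579]
tool_rot: [-0.0, 1.0, -0.028, -0.001]
contact_force: [-0.2, 0.8, 0.6]
gripper_width: 1.0
grasp_force: 0.0
the job is handed in; nothing more can be done
None
```

The box module was lifted off its stud and now stands upright on the tray floor, released; the drum module still hangs on its stand, and the job was handed in at about 10 s (no verdict was returned).

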